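# Fold open the bay that holds the tooth cast

### The arm

A 6-joint arm with a two-finger parallel gripper is mounted at the origin on a cart in front of the work surface, level with it; the furniture and walls round the work are solid. World frame = base frame: x ahead of the robot, y to its left, z up, the work surface at z = 0. Lengths are in m, angles in rad, forces in N, time in s.
With the tool pointing down it reaches from about 0.3 to 0.75 m from the base axis. Payload 8.5 kg.
Tool frame: the origin (TCP) lies between the finger pads; the fingertips stand 11 mm ahead of it and the grasp point (between the pads) lies 8 mm behind it (r.finger_overhang is the distance from the TCP to the fingertips, in m); z points along the fingers, y is the direction in which the jaws open and shut (so a half turn about z gives the same grasp; the last joint's range is limited). The gripper opens to 88 mm and grips with 3 to 60 N. Pads are 18 mm wide; open, the fingers measure 123 mm over their backs; the gripper's body (75 mm by 187 mm) begins 45 mm behind the grasp point.
Start: joints at [-1.526, 0.381, 1.297, -0, 1.464, -0.215], TCP at [0.141, -0.532, 0.229] pointing down, gripper open.
Joint ranges: [-3.11, 3.11], [-0.89, 2.33], [0.22, 2.48], [-1.42, 4.56], [0.17, 2.85], [-2.88, 2.88]. Speed limits (rad/s): [2.39, 2.39, 3.14, 3.14, 3.14, 3.14].

### API

Orientations are given as a rotation vector (axis times angle).
In Python, from rig import r, claw, solve_ik, status, optics, job, search_frame, cut_out gives the robot as it stands. Calls block until the motion is done:
- r.move_pose(position, orientation): joint-space move of the TCP to a pose.
- r.move_straight(position, frame=None, vel=0.15, until_force=None): straight line of the TCP; frame=None keeps the orientation; vel is the mean speed in m/s. With until_force (N) it stops when the force on the tool has changed by that much, and returns True; else False.
- r.move_joints(angles): joint-space move.
- claw.grip(opening): finger opening in m; the grip force is fixed at half the most; returns when the fingers have stopped.
- r.dwell(seconds).
- solve_ik(position, orientation): joint angles nearest the present ones, or None.
- status.get_obs(): the state.
- optics.get_image(name): name is "scene" or "side" or "wrist"; returns a dict with "frame" (480x640x3 uint8, red, green, blue), "vfov" (degrees; the focal length in pixels is half the picture's height over the tangent of half this angle, whatever the lens; pixels are square), "cx", "cy" (the principal point, pixels), "k1" (the pictures are not rectified: a ray, as slopes to the right and down, at radius r is drawn at 1 + k1 r^2 times it, then the intrinsics apply), "pose" (4x4, takes a point from camera to world coordinates); the wrist camera has in their place "T_tool_cam" (4x4, takes a point from camera to tool coordinates, whose origin is the TCP and whose axes are the flange's). Camera axes: x right, y down, z forward; pixel columns grow to the right and rows downward; lengths in m; the calibration is good to about 2 mm. A picture is of the moment at which its call begins: read the wrist's pose just before it. There is no depth.
A pose or a line that the arm cannot do raises r.IKError and nothing moves.
- job.finish_job(): hands the job in, once; it reports no verdict.
Trained networks look in a picture, given as the dict that the camera call returned (one of the last four; its "shot" number tells which), for a name from the list of things; names that differ only in an ending like _2 or _b are one class to them, and where a whole thing is asked for, a point or a joint stands for the part that bears it (a point fixed in the world has none). Each returns a list of dicts, best first, with "p" (0 to 1); they miss things now and then, are a little off and sometimes report something else, mostly with a low value. They report only what shows in the picture. A call takes as long as a camera call. They do not tell look-alikes from the thing itself.
- search_frame(picture, name): "xy" ([column, row] in pixels, amid what is visible of it).
- cut_out(picture, name): "mask" (480x640 bool, what is visible of it) and "xy" ([column, row] in pixels, amid what is visible of it).
The state is a dict: "t": time; "joints": joint angles; "joint_vel": joint speeds; "effort": joint torques, N m; "tool_pos": TCP position; "ee_rot": TCP orientation; "ft_force": force on the tool from outside, world axes, zero at the start; "moment": the same for the moment, N m; "finger_gap": finger opening in m.
Only numpy, scipy, OpenCV 4.12 (cv2) and the standard library are available. Lean on these libraries where they do the work, as an engineer would, in place of code of your own. Each camera call takes 0.05 s, during which the arm holds its last target.

### The job

The small two-bay dust booth on the bench has a bifold door in front of each bay, both standing half folded. Open the bay that holds the plaster tooth cast: its door has a tall post at the fold hinge to push on, so that both panels collapse along the track until the door is fully folded up at the outer side of the booth. Leave the other door and the cast as they are.

Things in the scene. Friction and masses are not known exactly. Their poses are not given: they have to be found in the camera images.
- booth: Low white and grey dust booth, fixed, 332 mm wide, walls 60 mm high, open on top, a middle wall between its left and right bay. Origin: at bench height on the track line, midway. x points into the booth, away from the robot (back wall at 109 mm), y along the track to the left bay (y > 0). Each bifold door bulges to -x; its second panel's far end slides in the track. Turned up to 8 degrees.
- left_post (a point): Top centre of the left door's fold-hinge post, 110 mm high, 12 mm thick, upright, 50 mm proud of the panels: push it there. It joins two 75 mm panels (60 mm high) and circles at 75 mm about the pivot at booth x 0, y +154 mm (by the left side wall). Shut: post at booth (0, +79) mm; start: 40 to 57 degrees from shut; fully folded: (-75, +149) mm, stop at 86 degrees. Moves at 1.5 to 3 N, stays where left.
- right_post (a point): Top centre of the right door's fold-hinge post, 110 mm high, 12 mm thick, upright, 50 mm proud of the panels: push it there. It joins two 75 mm panels (60 mm high) and circles at 75 mm about the pivot at booth x 0, y -154 mm (by the right side wall). Shut: post at booth (0, -79) mm; start: 40 to 57 degrees from shut; fully folded: (-75, -149) mm, stop at 86 degrees. Moves at 1.5 to 3 N, stays where left.
- tooth_cast: Horseshoe-shaped plaster cast of a row of teeth, 54 x 58 x 34 mm, standing loose on the 6 mm thick floor of one of the bays (origin: centre of its underside, z up). The other bay holds a mixing cup instead.
Things that resemble listed ones, but are neither listed nor needed, are in the scene too. Of the things that look like the tooth_cast, the smaller one is meant.

How it is judged:
By the outcome, as a careful person would: the job done as asked, in the order asked, and still so for the second after the job is handed in, with the robot touching nothing.
It also fails if it takes over 26 s, if anything falls off the work surface, if the arm or the gripper's body presses on something with over 40 N, if the wrist force passes 120 N, or if a joint passes its speed limit or range.

## Working session

There is one attempt and no reset: what is moved stays moved. The work goes in short steps, each a Python script; the robot and the scene stay as the last script left them, time stands still between calls to the robot, and variables do not carry over. Pictures are saved under pics/ and viewed, and the job is handed in when it is done.

```bash
mkdir -p pics; ls; cat > h.py <<'E'
from rig import r, claw, solve_ik, status, optics, job, search_frame, cut_out
import numpy as np, cv2
def ray(d,px,pose=None):
    P=d["pose"] if pose is None else pose
    f=240/np.tan(np.radians(d["vfov"])/2)
    v=np.array([(px[0]-d["cx"])/f,(px[1]-d["cy"])/f]); u=v.copy()
    for _ in range(30): u=v/(1+d["k1"]*(u@u))
    return P[:3,3],P[:3,:3]@np.array([u[0],u[1],1])
def atz(d,px,z,pose=None):
    o,v=ray(d,px,pose); return o+v*(z-o[2])/v[2]
def proj(d,p):
    P=d["pose"]; f=240/np.tan(np.radians(d["vfov"])/2)
    c=P[:3,:3].T@(np.asarray(p)-P[:3,3]); u=c[:2]/c[2]; u=u*(1+d["k1"]*(u@u))
    return np.array([d["cx"],d["cy"]])+f*u
def save(d,n): cv2.imwrite("pics/"+n+".png",d["frame"][:,:,::-1])
E
python3 - <<'E'
from h import *
for c in ("scene","side"):
    d=optics.get_image(c); save(d,c+"0"); print(c,d["pose"].round(3).tolist())
    for n in ("booth","left_post","right_post","tooth_cast"):
        print(n,[(np.round(q["xy"],1).tolist(),round(q["p"],2)) for q in search_frame(d,n)][:5])
print(status.get_obs()["t"])
E
```

```text
pics
scene [[-0.798, -0.435, 0.418, 0.147], [-0.603, 0.569, -0.559, 0.541], [0.005, -0.698, -0.716, 0.693], [0.0, 0.0, 0.0, 1.0]]
booth [([268.4, 260.0], 0.55), ([249.8, 328.3], 0.49)]
left_post [([251.8, 331.1], 0.89)]
right_post [([347.9, 249.0], 0.96)]
tooth_cast [([230.1, 292.0], 0.7), ([309.6, 405.3], 0.61)]
side [[-0.852, -0.291, 0.435, 0.069], [-0.523, 0.441, -0.729, 0.744], [0.021, -0.849, -0.528, 0.6], [0.0, 0.0, 0.0, 1.0]]
booth [([252.6, 258.9], 0.81)]
left_post [([248.8, 309.9], 0.75)]
right_post [([331.2, 253.0], 0.6)]
tooth_cast [([308.8, 364.2], 0.94), ([227.8, 283.7], 0.66)]
0.5
```

View pics/scene0.png

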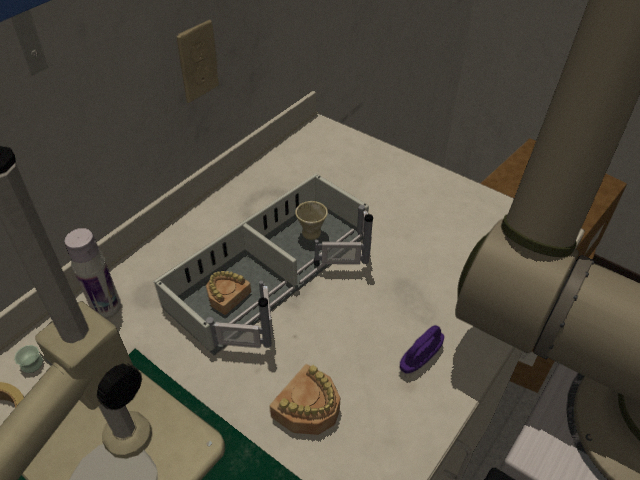

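View pics/side0.png

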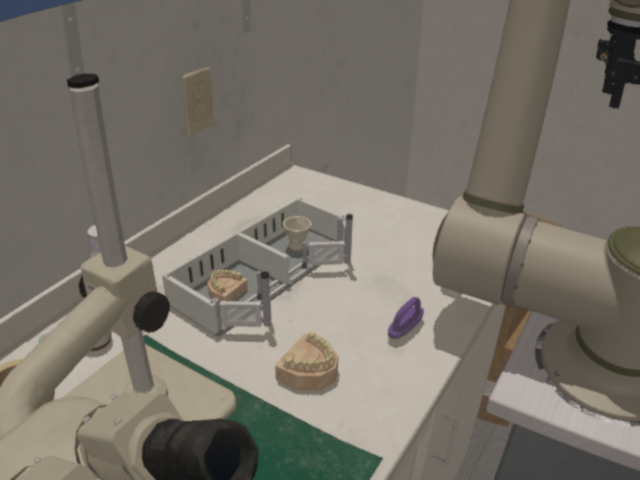

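The cast in the booth is in the bay nearest the camera, which should be the left bay (y > 0). Its black-capped post is at scene (263,302). The right post is at (368,217). The larger cast at (309,405) is a decoy on the bench. Next I zoom in to fit the booth pose.

```bash
python3 - <<'E'
import cv2
a=cv2.imread("pics/scene0.png")[165:365,145:385]; cv2.imwrite("pics/sz.png",cv2.resize(a,(720,600),interpolation=2))
a=cv2.imread("pics/side0.png")[190:350,155:365]; cv2.imwrite("pics/dz.png",cv2.resize(a,(787,600),interpolation=2))
E
```

```text
(no output)
```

View pics/sz.png

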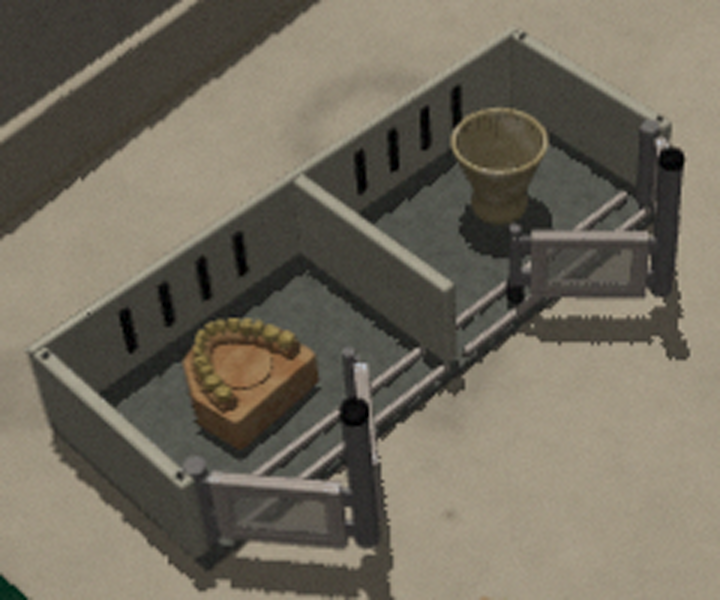

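View pics/dz.png

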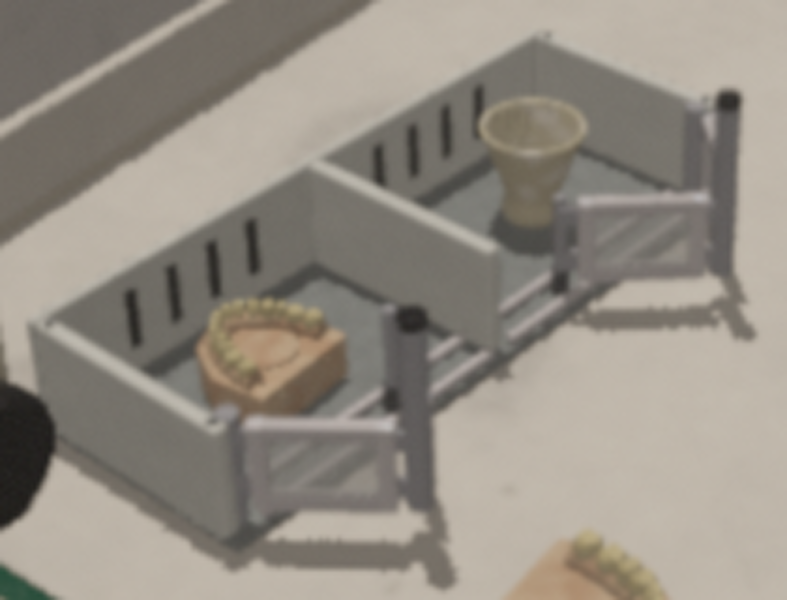

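```bash
cat >> h.py <<'E'
def T(q,p):
    c,s=np.cos(q[2]),np.sin(q[2]); return np.array([q[0]+c*p[0]-s*p[1],q[1]+s*p[0]+c*p[1]])
def postb(a,s=1): return np.array([-.075*np.sin(a),s*(.154-.075*np.cos(a))])
E
python3 - <<'E'
from h import *
from scipy.optimize import least_squares
s=optics.get_image("scene"); d=optics.get_image("side")
px={"LP":((263.3,301.7),(264.6,274.8),.11),"RP":((369,217.7),(349.1,216.7),.11),"BL":((156,282.3),(164.3,276.7),.06),"BR":((317.7,176),(299.8,199.9),.06),"M":((244,225),(239.3,232.9),.06)}
for k,(a,b,z) in px.items(): print(k,atz(s,a,z)[:2].round(4),atz(d,b,z)[:2].round(4))
def pts(q): return {"LP":postb(q[3]),"RP":postb(q[4],-1),"BL":(.109,.166),"BR":(.109,-.166),"M":(.109,0)}
def res(q):
    o=[]
    for k,p in pts(q).items():
        w=[*T(q,p),px[k][2]]
        o+=list(proj(s,w)-px[k][0])+list(proj(d,w)-px[k][1])
    return o
f=least_squares(res,[.55,0,0,.8,.8],loss="soft_l1"); q=f.x
print(q.round(4),np.degrees(q[2:]).round(1),np.round(res(q),1))
np.save("q.npy",q)
for a in (q[3],np.radians(86)): print(T(q,postb(a)).round(4))
print("pivot",T(q,(0,.154)))
for n in("tooth_cast",): print([atz(s,x["xy"],.02)[:2].round(3) for x in search_frame(s,n)])
E
```

```text
LP [0.4822 0.2108] [0.4823 0.2161]
RP [0.4626 0.0031] [0.4625 0.0102]
BL [0.6536 0.2485] [0.6517 0.2532]
BR [ 0.6146 -0.0754] [ 0.6119 -0.0674]
M [0.6329 0.087 ] [0.6339 0.0882]
[ 0.5263  0.1    -0.116   0.8721  0.7786] [-6.6 50.  44.6] [ 0.   0.7  2.3 -1.3 -1.   1.3  1.3 -1.  -2.1  1.6 -0.5 -0.7  0.4 -0.8
  1.5 -2.6 -0.9 -0.3 -0.  -0.3]
[0.4815 0.2117]
[0.4692 0.2564]
pivot [0.54408842 0.25295763]
[array([0.38 , 0.249]), array([0.586, 0.175])]
```

```bash
python3 - <<'E'
from h import *
s=optics.get_image("scene"); d=optics.get_image("side")
def tri(a,b):
    o1,v1=ray(s,a);o2,v2=ray(d,b)
    A=np.c_[v1,-v2]; t=np.linalg.lstsq(A,o2-o1,rcond=None)[0]
    return ((o1+v1*t[0]+o2+v2*t[1])/2).round(3), np.linalg.norm(o1+v1*t[0]-o2-v2*t[1]).round(3)
print("poletop",tri((5,160),(85,80))); print("knob",tri((118,385),(152,312))); print("collar",tri((75,335),(115,270)))
print("base corner",atz(s,(220,445),.02),atz(d,(232,400),.02))
q=np.load("q.npy")
o=status.get_obs(); print(o["t"],o["tool_pos"],o["ee_rot"],o["finger_gap"])
# tool candidates
from scipy.spatial.transform import Rotation as R
print(R.from_rotvec(o["ee_rot"]).as_matrix().round(2))
for yaw in np.radians([-96.6,-6.6,83.4,173.4]):
    M=np.c_[[np.cos(yaw),np.sin(yaw),0],[np.sin(yaw),-np.cos(yaw),0],[0,0,-1]]
    print(np.degrees(yaw),solve_ik(np.r_[T(q,postb(q[3])+[0,-.03]),.083],R.from_matrix(M).as_rotvec()))
w=optics.get_image("wrist"); print(w["T_tool_cam"].round(3))
E
```

```text
poletop (array([0.536, 0.412, 0.435]), np.float64(0.006))
knob (array([0.487, 0.419, 0.18 ]), np.float64(0.001))
collar (array([0.542, 0.417, 0.215]), np.float64(0.001))
base corner [0.43137022 0.35860537 0.02      ] [0.43060751 0.3636358  0.02      ]
0.75 [ 0.14129397 -0.53152934  0.22895436] [ 3.11511007e+00  4.06922608e-01 -2.67435769e-06] 0.08833447000501274
[[ 0.97  0.26  0.  ]
 [ 0.26 -0.97 -0.  ]
 [-0.    0.   -1.  ]]
-96.6 None
-6.6 [ 1.31775070e-01  4.75123736e-01  1.62019970e+00 -4.44089210e-16
  1.04626922e+00  1.81776313e+00]
83.4 [ 1.31775070e-01  4.75123736e-01  1.62019970e+00 -4.44089210e-16
  1.04626922e+00  2.46966800e-01]
173.4 [ 1.31775070e-01  4.75123736e-01  1.62019970e+00 -4.44089210e-16
  1.04626922e+00 -1.32382953e+00]
[[ 0.    -0.947 -0.321  0.083]
 [ 1.     0.    -0.     0.   ]
 [ 0.    -0.321  0.947 -0.156]
 [ 0.     0.     0.     1.   ]]
```

The fit is consistent: the residuals are mostly under 2 px. The left door is at about 50° and the cast is in the left bay at about (0.586, 0.175). The microscope sits at y ≥ 0.36, clear of the push. I'll close the gripper and push the post along its arc with the finger's back.

```bash
cat >> h.py <<'E'
from scipy.spatial.transform import Rotation as R
def tool(q,a,back=0.,z=.085):
    t=np.array([-np.cos(a),np.sin(a)]); c=T(q,postb(a)-t*(.0235+back))
    th=np.arctan2(t[1],t[0])+q[2]; yaw=th-np.pi/2
    M=np.c_[[np.cos(yaw),np.sin(yaw),0],[np.sin(yaw),-np.cos(yaw),0],[0,0,-1]]
    return np.r_[c,z],R.from_matrix(M).as_rotvec()
def st(m):
    o=status.get_obs(); print(m,round(o["t"],2),o["tool_pos"].round(4),o["ft_force"].round(1))
E
python3 - <<'E'
from h import *
q=np.load("q.npy"); a=q[3]
claw.grip(0.0); st("closed")
print(status.get_obs()["finger_gap"])
r.move_pose(*tool(q,a,.014,.2)); st("above")
d=optics.get_image("scene"); save(d,"s1"); d=optics.get_image("side"); save(d,"d1")
E
```

```text
closed 2.1 [ 0.1413 -0.5315  0.2289] [-0.5 -0.2 -0.1]
0.0005668193790680664
above 4.91 [0.5024 0.1798 0.2   ] [-0.2 -0.3  0.2]
```

View pics/s1.png

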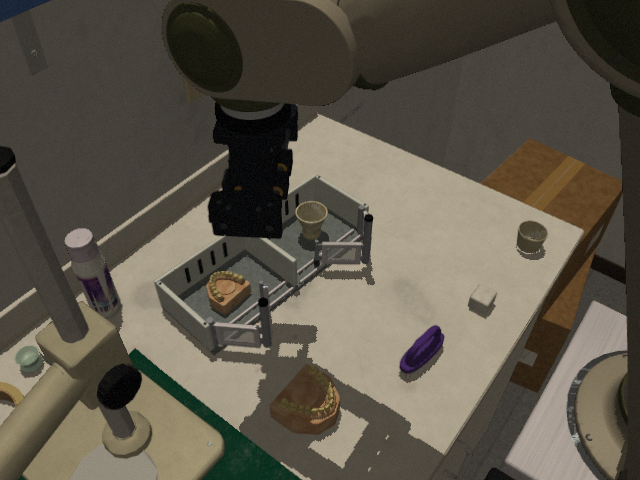

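View pics/d1.png

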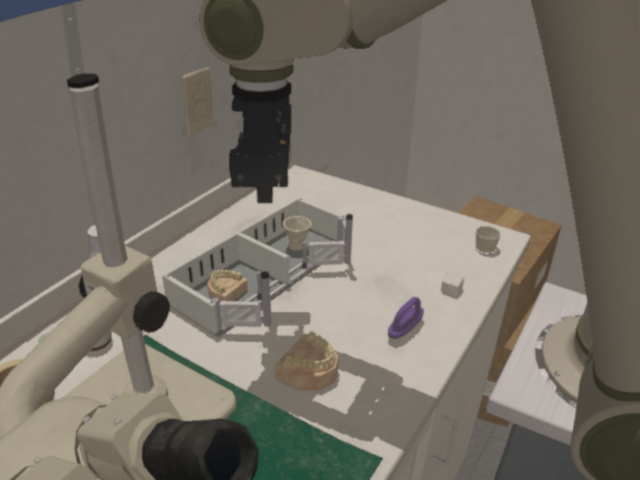

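Nothing obstructs the gripper, which hangs above the inner side of the left post with its tip at side (265,200). Next: descend and push along the arc.

```bash
python3 - <<'E'
from h import *
q=np.load("q.npy"); a=q[3]
p,o=tool(q,a,.014)
print("hit",r.move_straight(p,o,vel=.12,until_force=6)); st("down")
E1=np.radians(86)
for b in np.radians([56,64,71,78,84]):
    p,o=tool(q,b); h=r.move_straight(p,o,vel=.06,until_force=18); st(f"{np.degrees(b):.0f} {h}")
    if h: break
d=optics.get_image("side"); save(d,"d2"); d=optics.get_image("scene"); save(d,"s2")
E
```

```text
hit False
down 6.12 [0.5025 0.1804 0.0856] [ 0.2 -0.1 -0.8]
56 False 6.63 [0.4884 0.1976 0.0853] [0.3 0.1 0.4]
64 False 6.97 [0.4813 0.2058 0.0851] [-0.4 -0.6  0.1]
71 False 7.28 [0.476  0.2138 0.085 ] [0.1 0.6 0.5]
78 False 7.58 [0.4718 0.2224 0.085 ] [ 0.2 -0.2  0.4]
84 False 7.87 [0.4689 0.2301 0.085 ] [-0.4  0.   0.5]
```

View pics/d2.png

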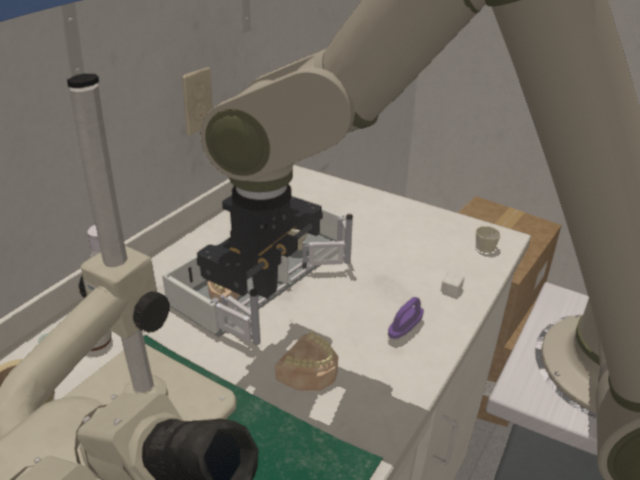

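View pics/s2.png

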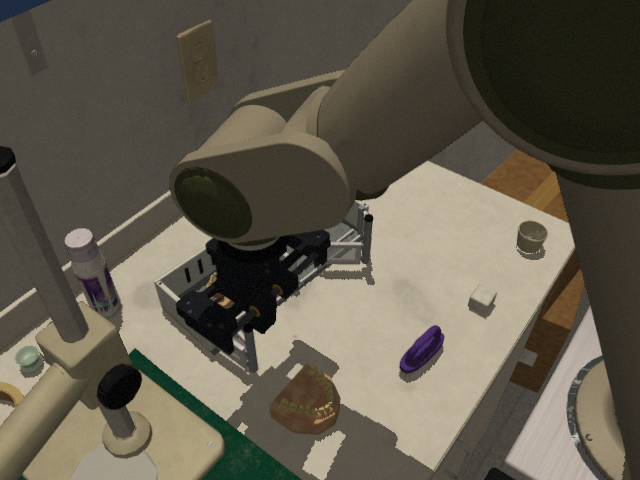

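The post has followed the finger: its cap is now at side (250,282). I'll push on slowly until the stop.

```bash
python3 - <<'E'
from h import *
q=np.load("q.npy")
p,o=tool(q,np.radians(86),-.018)
print("hit",r.move_straight(p,o,vel=.03,until_force=12)); st("stop")
ob=status.get_obs()
p1=ob["tool_pos"]; print("beyond nominal 86 contact", p1-tool(q,np.radians(86))[0])
d=optics.get_image("side"); save(d,"d3")
c,_=tool(q,np.radians(86),.04); c[:2]=p1[:2]+(c-tool(q,np.radians(86))[0])[:2]; c[2]=p1[2]
r.move_straight(c,vel=.1); c[2]=.24; r.move_straight(c,vel=.2)
st("up")
j=status.get_obs()["joints"].copy(); j[0]=-.7; r.move_joints(j); st("away")
s=optics.get_image("scene"); save(s,"s4"); d=optics.get_image("side"); save(d,"d4")
import cv2
cv2.imwrite("pics/z4.png",cv2.resize(s["frame"][165:385,145:385,::-1],(654,600),interpolation=2))
cv2.imwrite("pics/y4.png",cv2.resize(d["frame"][190:350,155:365,::-1],(787,600),interpolation=2))
for im in (s,d): print("pred full cap",proj(im,[*T(q,postb(np.radians(86))),.11]).round(1),[x["xy"] for x in search_frame(im,"left_post")])
E
```

```text
hit True
stop 8.29 [0.4687 0.2325 0.0848] [-0.2 -6.6  2.9]
beyond nominal 86 contact [ 0.00062354 -0.00046513 -0.00019382]
up 9.82 [0.4663 0.1926 0.239 ] [-0.9 -0.2  0.2]
away 11.38 [ 0.451  -0.226   0.2389] [ 0.  -0.6  0.7]
pred full cap [246.7 330.5] [[235.7, 341.0]]
pred full cap [254.7 292.7] [[238.6, 317.3]]
```

View pics/z4.png

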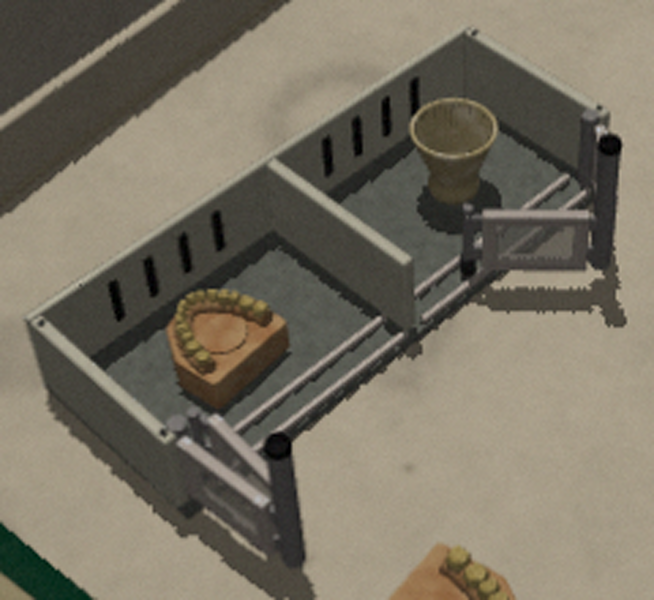

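View pics/y4.png

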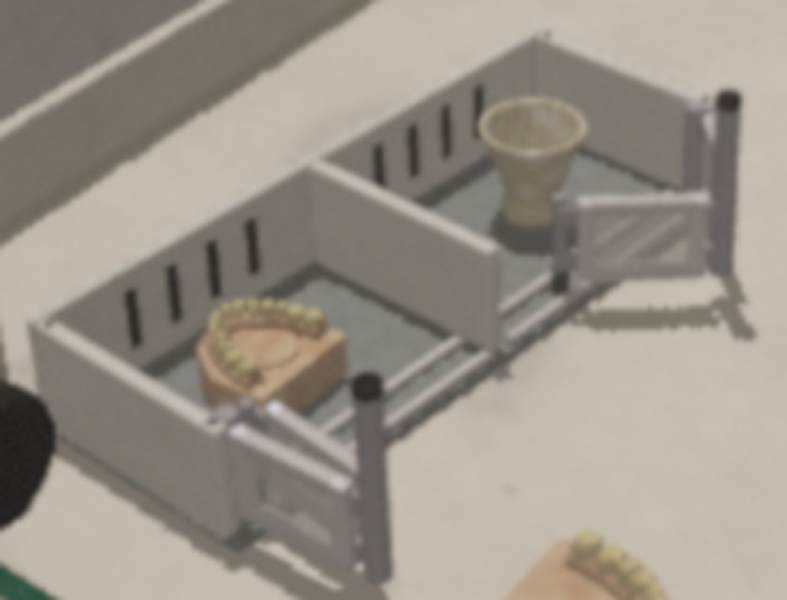

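The door looks folded: cap at scene (247,328) and side (253.5,293), against a prediction of (246.7,330.5) and (254.7,292.7). However, the force stop may have triggered about 2 mm before the real stop. There's time, so I'll press once more with a higher force threshold.

```bash
python3 - <<'E'
from h import *
q=np.load("q.npy"); A=np.radians(86)
p,o=tool(q,A,.02); hi=p.copy(); hi[2]=.16
r.move_pose(hi,o); r.move_straight(p,o,vel=.15,until_force=8); st("down")
n,_=tool(q,A,.004); r.move_straight(n,o,vel=.08,until_force=15)
e,_=tool(q,A,-.015)
print("hit",r.move_straight(e,o,vel=.02,until_force=25)); st("stop")
p1=status.get_obs()["tool_pos"]; print((p1-tool(q,A)[0]).round(4))
c=p1.copy(); c[:2]+=(p-tool(q,A)[0])[:2]*1.5
r.move_straight(c,vel=.12); c[2]=.2; r.move_straight(c,vel=.25)
j=status.get_obs()["joints"].copy(); j[0]=-.5; r.move_joints(j); st("away")
s=optics.get_image("scene"); d=optics.get_image("side")
cv2.imwrite("pics/z5.png",cv2.resize(s["frame"][165:385,145:385,::-1],(654,600),interpolation=2))
cv2.imwrite("pics/y5.png",cv2.resize(d["frame"][190:350,155:365,::-1],(787,600),interpolation=2))
E
```

```text
down 13.87 [0.4678 0.2128 0.0856] [ 0.1  0.3 -0.4]
hit True
stop 14.73 [0.4681 0.2327 0.0849] [-0.3 -7.9  5.1]
[-0.     -0.0003 -0.0001]
away 17.03 [ 0.4901 -0.1346  0.1986] [-0.1  0.5  0.2]
```

View pics/z5.png

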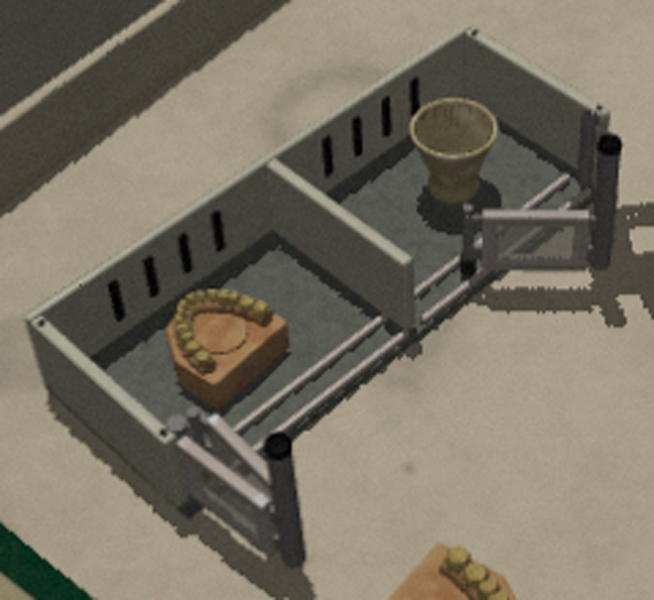

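View pics/y5.png

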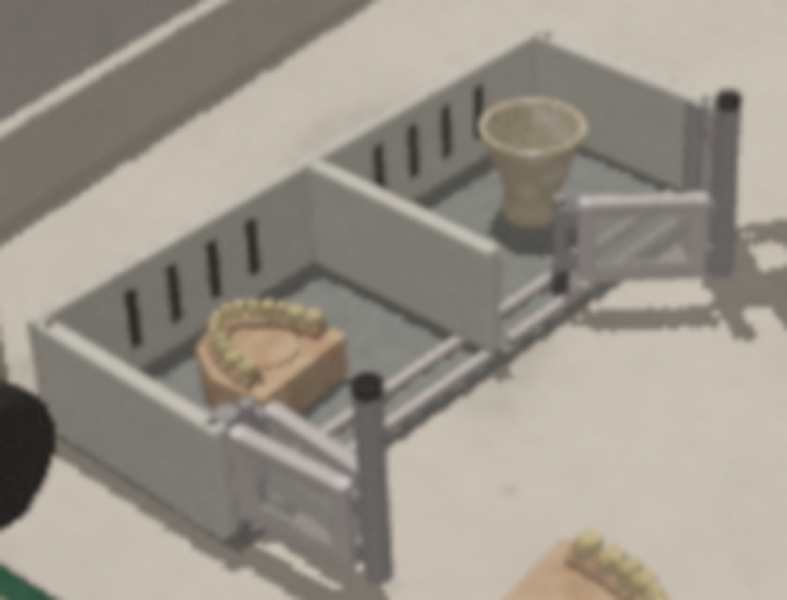

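Two hard stops at the same place (within 0.2 mm along the push), the second at 25 N. The picture is unchanged, so the door is at its 86° stop. The cast, cup and right door have not moved, and the robot is clear.

```bash
python3 -c "
from h import *
st('end'); job.finish_job()"
```

```text
end 17.13 [ 0.4902 -0.1344  0.1988] [0.4 0.5 0.2]
the job is handed in; nothing more can be done
```

The left bay's door is fully folded at the outer side of the booth, and the job was handed in at about 17 s. The left bay holds the small tooth cast. I closed the gripper and pushed the door's hinge post along its arc with the back of a finger.

- **Door at its stop:** I pressed until the force jumped by 12 N, then pressed again with a 25 N limit. Both ended within 0.2 mm of each other along the push, and within 0.5 mm of the calculated 86° contact point.
- **Camera check:** the post top shows within about 2 px of where it should be when fully folded. That would allow an error of about 2 mm, so I rely on the repeated hard stop instead.
- **Everything else:** the last pictures show the cast, the cup and the right door unmoved. The robot was clear of everything at hand-in.
- **Disagreement:** after the first press, the network's left-post points were about 15 to 30 px from the post top, because they mark the middle of the visible part. I measured the cap in the pictures by eye instead.

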